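# Clear a used snack tray from under the counter guard into the wash tub

### The arm

A 7-joint arm with a two-finger parallel gripper is mounted at the origin on the work surface. World frame = base frame: x ahead of the robot, y to its left, z up, the work surface at z = 0. Lengths are in m, angles in rad, forces in N, time in s.
With the tool pointing down it reaches from about 0.4 to 0.85 m from the base axis. Payload 10.4 kg.
Tool frame: the origin (TCP) lies between the finger pads; the fingertips stand tips_ahead ahead of it and the grasp point (between the pads) lies 11 mm behind it (tips_ahead is the distance from the TCP to the fingertips, in m); z points along the fingers, x is the direction in which the jaws open and shut, and the axes are right-handed (so a half turn about z gives the same grasp; the last joint's range is limited). The gripper opens to 87 mm and grips with 3 to 60 N. Pads are 19 mm wide; open, the fingers measure 117 mm over their backs; the gripper's body (75 mm by 190 mm) begins 51 mm behind the grasp point.
Start: joints at [1.194, 0.332, -0.065, 1.46, 0.022, 1.35, -0.088], TCP at [0.217, -0.586, 0.231] pointing down, gripper open.
Joint ranges: [-2.6, 2.6], [-0.5, 2.12], [-1.47, 1.34], [0.16, 2.42], [-1.27, 4.41], [0.06, 2.06], [-2.6, 2.6]. Speed limits (rad/s): [2.22, 2.22, 2.79, 2.79, 3.14, 3.14, 3.14].

### API

Orientations are given as a unit quaternion [x, y, z, w].
In Python, from bench import read_state, camera, close_job, tips_ahead gives the robot as it stands.
- The arm moves only by the tool arm_command, never from a script. Its argument "commands" is a list that holds one entry, the list of rows, each a list of 7 numbers: the turn, a rotation vector about the tool's x, y, z in rad, then the shift along the tool's x, y, z in m, then the opening in per cent of the stroke, from 0 (shut) to 100 (fully open). In form: [[[rx, ry, rz, x, y, z, claw], ...]]. A call has 1 to 20 rows; each row shifts and turns the commanded pose from where the row before left it, along the tool's axes as they then stand; what a row does not reach is not made up. A row lasts 1/8 s, in which the tool goes at most 62.5 mm and 10.7 degrees, less where a joint would pass 70% of its speed; a pose out of reach is approached as far as the arm can. A call with a gripper value outside its range is refused whole. The fingers move at their own pace and stop on an object; "newtons" is the grip in N (left out, the last holds). Time passes only in rows, so rows that do not move let the fingers close. It gives the time, the measured TCP pose, the force and the opening at its end, in the units of the state.
- read_state(): the state, without advancing time (a new reading comes with each control period).
- camera(name): name is "scene" or "top" or "wrist"; returns a dict with "frame" (420x560x3 uint8, red, green, blue), "vfov" (degrees; the focal length in pixels is half the picture's height over the tangent of half this angle, whatever the lens; pixels are square), "cx", "cy" (the principal point, pixels), "R" (3x3) and "t" (3): a world point X has camera coordinates R X + t. Camera axes: x right, y down, z forward; pixel columns grow to the right and rows downward; lengths in m; the calibration is good to about 2 mm. A picture is of the moment at which its call begins. There is no depth.
- close_job(): hands the job in, once; it reports no verdict.
The state is a dict: "time": time; "joint_positions": joint angles; "joint_vel": joint speeds; "joint_torque": joint torques, N m; "ee_pos": TCP position; "eef_rot": TCP orientation; "ft_force": force on the tool from outside, world axes, zero at the start; "torque": the same for the moment, N m; "width": finger opening in m.
Only numpy, scipy, OpenCV 4.12 (cv2) and the standard library are available. Lean on these libraries where they do the work, as an engineer would, in place of code of your own. Each camera call takes 0.05 s, during which the arm holds its last target.

### The job

Draw the red-headed pusher out of its holder, set it down, and take it again by the rear half of its handle. With it, push the used orange tray along under the barred guard and off the end of the raised counter so that it drops into the blue wash tub, without the gripper itself touching the tray. Leave the pusher lying flat, right way up, on the open part of the raised counter with its head clear of the guard, and do not disturb the other things.

Things in the scene. Friction and masses are not known exactly. Their poses are not given: they have to be found in the camera images.
- counter: Fixed steel block 260 (x) by 440 (y) by 100 mm high; origin: centre of its underside, on the table. Its -y end is the drop end. A barred guard tunnel covers its top from y = -220 to -60 mm, open at both ends: 56 mm free height, roof top 61 mm above the counter, 174 mm wide inside, roof 190 mm wide, roof of lengthwise steel bars 22 mm apart. From y = -60 to +220 mm the top is open to above.
- guard_mouth (a point): Middle of the guard's inner opening, on the counter's top, where the pusher goes in (counter x 0, y -60, z +100 mm). Axes as the counter's.
- drop_edge (a point): Middle of the counter's drop edge, on its top (counter x 0, y -220, z +100 mm). Axes as the counter's.
- tub: Blue open wash tub, fixed on the table right below the drop edge, 220 (x) by 190 (y) by 70 mm high, walls 5 mm; origin at the centre of its underside, axes nearly those of the counter.
- tray: Used orange plastic snack tray lying under the guard, 110 (its x) by 90 (its y) mm, 16 mm high rim all round, about 0.15 to 0.3 kg; origin at the centre of its underside. It tips off once its middle has passed the drop edge, so the pusher's face must come within about 35 mm of the edge: only a grip near the handle's end reaches that far.
- holder: Dark steel holder fixed on the table: a roofed sleeve 140 mm long (its x), 40 mm wide (foot 68 mm), 50 mm high, closed at +x, its mouth at x = -70 mm facing roughly to the robot; inside 32 mm wide, 46 mm high, no floor. The pusher slides freely out of it. Origin at the centre of its underside.
- pusher: Pusher, 200 mm long, 0.13 kg, lying flat, z up; origin on its underside at mid length, +x to the head. Wooden handle 18 mm wide (y), 32 mm high, x = -100 to +86 mm. Red head 14 mm thick (x +86 to +100), 80 mm wide, 36 mm high. At the start only the head and about 60 mm of handle (from x = +20 to +30 on) stick out of the holder: draw it level along its +x by 140 mm to free it.
- pusher_face (a point): Middle of the front face of the pusher's head (pusher x +100, z +18 mm).
- pusher_tail (a point): Rear end of the pusher's handle (pusher x -100, z +16 mm).
- shaker: Bystander: glass shaker, 36 mm across, 75 mm high, standing on the raised counter's open part near one long edge; origin at the centre of its underside.
- sauce: Bystander: white sauce bottle, 56 mm across, 160 mm high, on the table; origin at the centre of its underside.
- tin: Bystander: small yellow spice tin, 40 mm across, 65 mm high, standing on the raised counter's open part near one long edge; origin at the centre of its underside.
- mug: Bystander: blue mug, 80 mm across, 90 mm high, on the table; origin at the centre of its underside.
- bowl: Bystander: small white bowl, 90 mm across, 35 mm high, on the table; origin at the centre of its underside.

How it is judged:
By the outcome, as a careful person would: the job done as asked, in the order asked, and still so for the second after the job is handed in, with the robot touching nothing.
It also fails if it takes over 64 s, if anything falls off the work surface, if the arm or the gripper's body presses on something with over 40 N, if the wrist force passes 120 N, or if a joint passes its speed limit or range.

## Working session

There is one attempt and no reset: what is moved stays moved. The work goes in short steps, Python scripts to look and compute and a tool call to move; the robot and the scene stay as the last step left them, time stands still between calls to the robot, and variables do not carry over. Pictures are saved under pics/ and viewed, and the job is handed in when it is done.

Besides the shell and the picture viewer there is one more tool, called after "Call:" as name(argument=value, ...), one argument or row to a line, values as JSON. arm_command: Moves the arm, as the interface text tells. Its arguments: {"type":"object","properties":{"commands":{"type":"array"},"newtons":{"type":"number"}},"required":["commands"]}

```bash
ls; mkdir -p pics; python3 - <<'E'
from bench import *
import cv2
print(read_state(), tips_ahead)
for n in ("scene","top","wrist"):
    c=camera(n); cv2.imwrite(f"pics/a_{n}.png",c["frame"][:,:,::-1]); print(n,c["vfov"],c["cx"],c["cy"],c["R"],c["t"])
E
```

```text
pics
{'time': 0.0, 'joint_positions': array([ 1.19437675,  0.33286749, -0.06469187,  1.46094497,  0.02162652,
        1.34992412, -0.08847969]), 'joint_vel': array([-7.84096241e-04, -1.29964638e-03,  1.24166760e-03, -1.16240951e-03,
       -6.56415343e-05, -7.52973220e-04,  6.13118872e-04]), 'joint_torque': array([ 3.83277338e-04, -6.23250175e+01,  2.46974034e-02, -3.89904106e+01,
       -6.12538448e-02,  3.97756544e-02,  1.81090377e-04]), 'ee_pos': array([ 0.2163995 , -0.58593006,  0.22975493]), 'eef_rot': array([ 8.20524125e-01, -5.71611438e-01, -6.20318889e-04, -3.73028855e-04]), 'ft_force': array([ 0.21031819, -0.27788782, -0.1595223 ]), 'torque': array([ 0.0466422 ,  0.04387348, -0.03535318]), 'width': 0.08732859116155478} 0.008
scene 57.377763712269015 273.5523724565607 211.15141845304066 [[-0.05097521  0.99861837  0.01276261]
 [ 0.66079877  0.04330738 -0.74931266]
 [-0.7488301  -0.02976285 -0.66209339]] [-0.03128422 -0.29222633  1.60929823]
top 44.16771362393424 275.9143496433442 195.06479906029173 [[-8.46703943e-03 -9.99963886e-01  7.31500272e-04]
 [-9.90627888e-01  8.28825438e-03 -1.36336688e-01]
 [ 1.36325702e-01 -1.87901269e-03 -9.90662290e-01]] [0.04413578 0.54619986 1.53958204]
wrist 59.146935572160515 277.31523081789044 203.4874227914206 [[ 0.34645035 -0.93806739 -0.00131096]
 [-0.90297682 -0.33386859  0.27048959]
 [-0.25417516 -0.09252745 -0.96272201]] [-0.62383439 -0.033325    0.39024316]
```

View pics/a_scene.png

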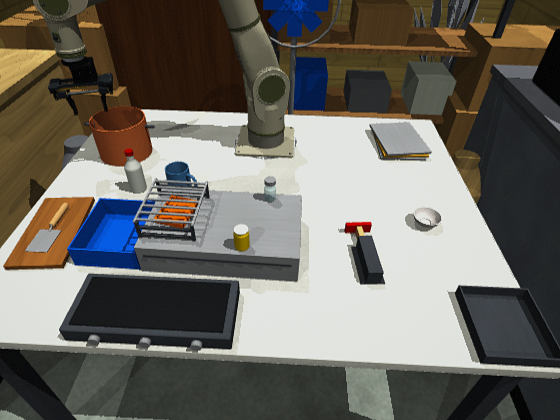

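View pics/a_top.png

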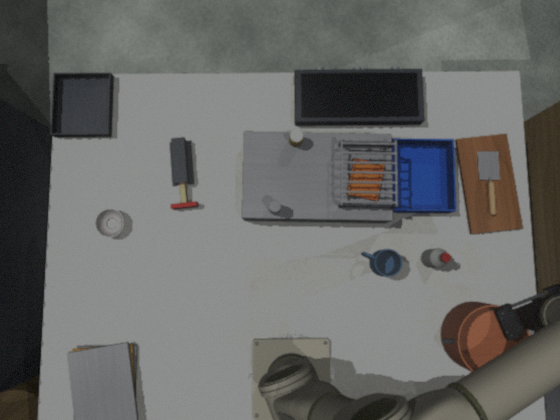

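View pics/a_wrist.png

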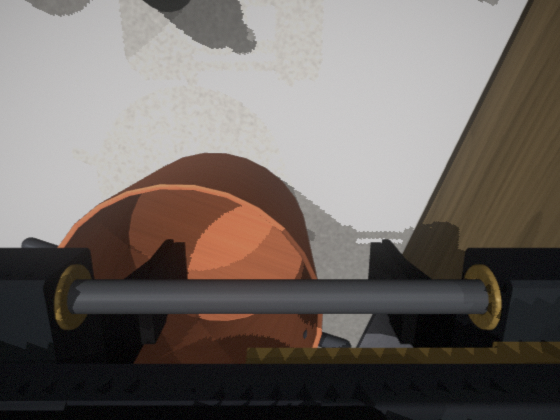

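The scene view shows the counter with guard (about 135–300, 180–275), tub left, pusher head (358,226) and holder (368,262). In the top view the head is at (184,206), the holder at (181,160), the counter at 243–397 × 130–220, the tray at (365,180), the shaker at (275,207) and the tin at (297,137). Next I enlarge for measuring.

```bash
cat > h.py <<'E'
import numpy as np, cv2
from bench import *
def K(c):
    f=c["frame"].shape[0]/2/np.tan(np.radians(c["vfov"])/2); return f
def ray(c,uv,z):
    f=K(c);R=np.array(c["R"]);t=np.array(c["t"])
    d=R.T@np.array([(uv[0]-c["cx"])/f,(uv[1]-c["cy"])/f,1]); o=-R.T@t
    return o+d*(z-o[2])/d[2]
def proj(c,X):
    p=np.array(c["R"])@np.array(X)+np.array(c["t"]); f=K(c)
    return np.array([c["cx"]+f*p[0]/p[2],c["cy"]+f*p[1]/p[2]])
def crop(c,u0,v0,u1,v1,name,s=5):
    im=c["frame"][v0:v1,u0:u1,::-1]; im=cv2.resize(im,None,fx=s,fy=s,interpolation=cv2.INTER_CUBIC)
    for u in range((u0+9)//10*10,u1,10):
        cv2.line(im,((u-u0)*s,0),((u-u0)*s,6 if u%50 else 14),(0,255,0),1)
        if u%20==0: cv2.putText(im,str(u),((u-u0)*s,20),0,.35,(0,255,0),1)
    for v in range((v0+9)//10*10,v1,10):
        cv2.line(im,(0,(v-v0)*s),(6,(v-v0)*s),(0,255,0),1); 
        if v%20==0: cv2.putText(im,str(v),(8,(v-v0)*s+4),0,.35,(0,255,0),1)
    cv2.imwrite("pics/"+name,im)
E
python3 - <<'E'
from h import *
c=camera("top")
crop(c,235,120,395+75,235,"b_counter.png",3)
crop(c,150,125,220,220,"b_push.png",6)
hsv=cv2.cvtColor(c["frame"],cv2.COLOR_RGB2HSV)
H,S,V=cv2.split(hsv)
red=(((H<6)|(H>174))&(S>150)&(V>80)).astype(np.uint8); red[:,230:]=0
n,l,st,ce=cv2.connectedComponentsWithStats(red); print("red",st[1:],ce[1:])
cn=max(cv2.findContours(red,0,2)[0],key=cv2.contourArea); r=cv2.minAreaRect(cn);print(r)
b=cv2.boxPoints(r); print([ray(c,p,.036).round(4) for p in b], ray(c,r[0],.036))
E
```

```text
red [[172 203  24   5  66]] [[183.78787879 204.60606061]]
((183.455078125, 204.52810668945312), (3.1287004947662354, 23.275632858276367), 84.5596694946289)
[array([0.5217, 0.3567, 0.036 ]), array([0.5279, 0.2863, 0.036 ]), array([0.5184, 0.2853, 0.036 ]), array([0.5122, 0.3556, 0.036 ])] [0.52004386 0.32098048 0.036     ]
```

View pics/b_counter.png

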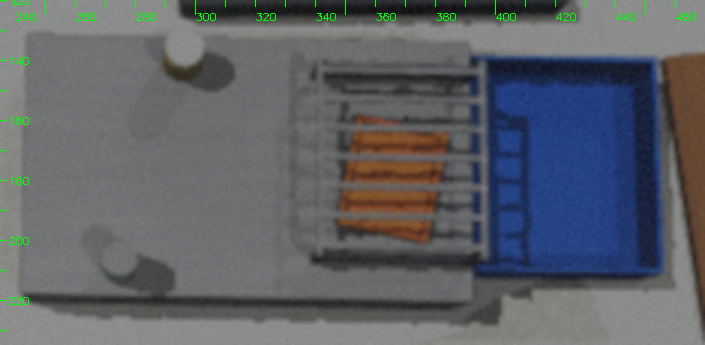

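View pics/b_push.png

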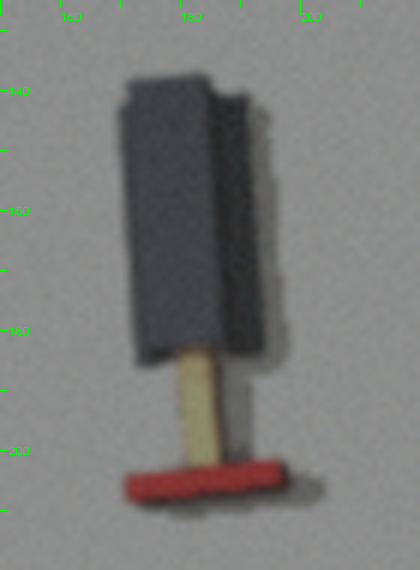

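```bash
python3 - <<'E'
from h import *
c=camera("top"); s=camera("scene")
P=lambda x,y:(150+x/6,125+y/6)
def show(n,pts,z):
    q=np.array([ray(c,p,z) for p in pts]); print(n,q.round(4)[:,:2].tolist()); return q
show("head top back edge",[P(128,477),P(283,461)],.036)
a=show("handle L edge",[P(180,352),P(188,465)],.032)
b=show("handle R edge",[P(213,350),P(219,463)],.032)
for e in (a,b): d=e[1]-e[0]; print(np.degrees(np.arctan2(d[1],d[0])))
h=show("holder top",[P(130,80),P(210,75),P(218,352),P(137,358)],.05)
print(h.mean(0)); 
for i,j in((0,3),(1,2)): d=h[j]-h[i]; print(np.degrees(np.arctan2(d[1],d[0])),np.linalg.norm(d))
Q=lambda x,y:(235+x/3,120+y/3)
k=show("counter top",[Q(24,32),Q(22,293),Q(471,300),Q(470,40)],.1)
print(k.mean(0))
for i,j in((0,1),(1,2),(0,3),(3,2)): d=k[j]-k[i]; print(np.degrees(np.arctan2(d[1],d[0])),np.linalg.norm(d))
t=show("tray rim",[Q(357,113),Q(450,133),Q(428,242),Q(336,224)],.116);print(t.mean(0))
for i,j in((0,1),(1,2),(0,3),(3,2)): d=t[j]-t[i]; print(np.degrees(np.arctan2(d[1],d[0])),np.linalg.norm(d))
show("guard roof (mouth L,R; drop)",[Q(316,62),Q(316,262),Q(486,62),Q(487,262)],.161)
show("tin top",[Q(184,46)],.165);show("shaker top",[Q(121,260)],.175)
crop(s,330,205,440,290,"c_push.png",7); crop(s,60,170,310,290,"c_counter.png",3)
E
```

```text
head top back edge [[0.5204, 0.3578], [0.528, 0.2794]]
handle L edge [[0.585, 0.3333], [0.5268, 0.3283]]
handle R edge [[0.5859, 0.3165], [0.5277, 0.3125]]
-175.04835040527567
-176.12509322609228
holder top [[0.7232, 0.3579], [0.7255, 0.317], [0.582, 0.3108], [0.5792, 0.3516]]
[0.65245946 0.33433452 0.05      ]
-177.50723879193552 0.1440829990984853
-177.50188559410324 0.14363877299222796
counter top [[0.7322, 0.136], [0.4724, 0.1378], [0.462, -0.297], [0.7204, -0.3061]]
[ 0.59673646 -0.08235179  0.1       ]
179.58411468241553 0.2597471508876855
-91.37734923675279 0.4350086926649769
-91.52921035247141 0.4422563470748404
177.98275225140074 0.25855451648855804
tray rim [[0.6442, -0.1895], [0.6236, -0.2794], [0.5169, -0.2542], [0.5352, -0.166]]
[ 0.57996373 -0.22226613  0.116     ]
-102.89661876681282 0.09220829871883794
166.72117232746365 0.10957521179455888
167.86685044162232 0.1114750697857842
-101.69194999786586 0.09001187731288932
guard roof (mouth L,R; drop) [[0.6843, -0.145], [0.4934, -0.1401], [0.683, -0.3063], [0.4921, -0.2995]]
tin top [[0.6999, -0.0197]]
shaker top [[0.4952, 0.0417]]
```

View pics/c_push.png

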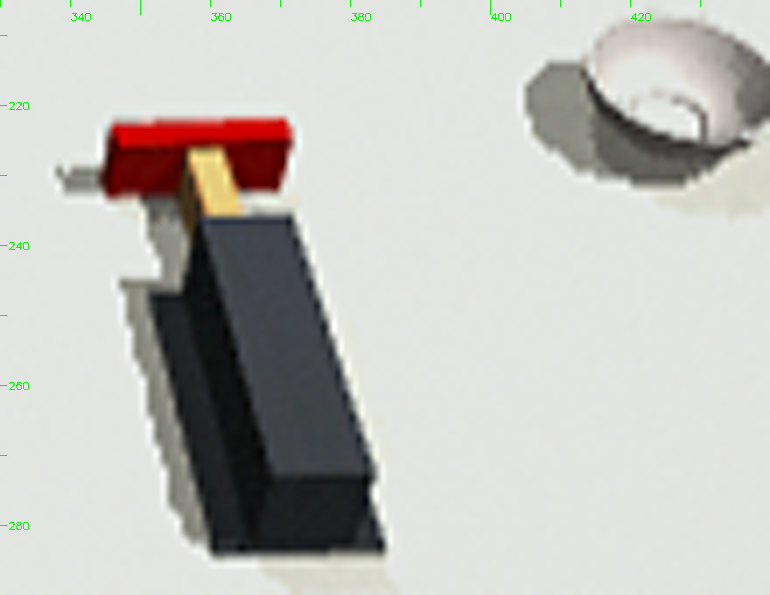

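View pics/c_counter.png

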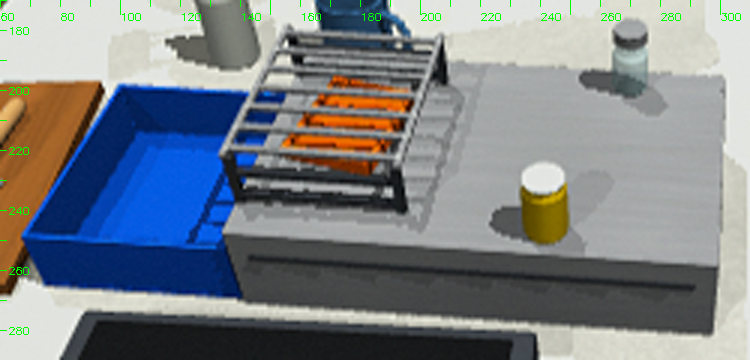

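Call:
arm_command(
  commands=[
    [[0,0,0.09,0,0,-0.04,100],[0,0,0.09,0,0,-0.04,100],[0,0,0.09,0,0,-0.02,100],[0,0,0,-0.044,-0.0205,0,100],[0,0,0,-0.044,-0.0205,0,100],[0,0,0,-0.044,-0.0205,0,100],[0,0,0,-0.044,-0.0205,0,100],[0,0,0,-0.044,-0.0205,0,100],[0,0,0,-0.044,-0.0205,0,100],[0,0,0,-0.044,-0.0205,0,100],[0,0,0,-0.044,-0.0205,0,100],[0,0,0,-0.044,-0.0205,0,100],[0,0,0,-0.044,-0.0205,0,100],[0,0,0,-0.044,-0.0205,0,100],[0,0,0,-0.044,-0.0205,0,100]],
  ],
)

```text
time: 2.17
ee_pos: [0.4178, -0.038, 0.3307]
eef_rot: [0.736, -0.677, 0.0, 0.0]
ft_force: [0.9, -0.8, -0.0]
width: 0.0871
```

Call:
arm_command(
  commands=[
    [[0,0,0,-0.043,-0.02,0,100],[0,0,0,-0.043,-0.02,0,100],[0,0,0,-0.043,-0.02,0,100],[0,0,0,-0.043,-0.02,0.015,100],[0,0,0,-0.043,-0.02,0.02,100],[0,0,0,-0.043,-0.02,0.03,100],[0,0,0,-0.043,-0.02,0.03,100],[0,0,0,-0.03,-0.018,0.03,100],[0,0,0,0,0,0,100],[0,0,0,0,0,0,100]],
  ],
)

```text
time: 3.42
ee_pos: [0.5474, 0.3032, 0.206]
eef_rot: [0.736, -0.677, 0.0, -0.0]
ft_force: [0.3, 0.5, 0.4]
width: 0.0869
```

```bash
python3 - <<'E'
from h import *
c=camera("wrist"); cv2.imwrite("pics/d_wrist.png",c["frame"][:,:,::-1]); print(read_state()["ee_pos"],read_state()["eef_rot"])
np.savez("d.npz",**{k:np.array(v) for k,v in c.items()})
E
```

```text
[0.54768862 0.30279402 0.206639  ] [ 7.35760261e-01 -6.77241681e-01  5.59668025e-04 -4.80929588e-04]
```

View pics/d_wrist.png

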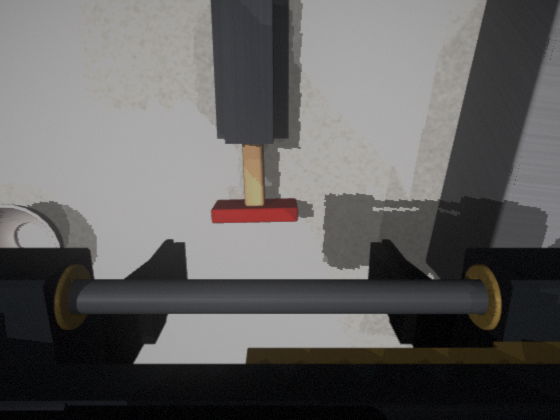

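Wrist view: the head spans about 212–298 at row 200, the handle 243–265 over rows 145–205, and the holder mouth is at row 140. Fitting edges now.

```bash
python3 - <<'E'
from h import *
c=dict(np.load("d.npz")); f=c["frame"]
crop(c,200,120,310,235,"e.png",5)
hsv=cv2.cvtColor(f,cv2.COLOR_RGB2HSV);H,S,V=cv2.split(hsv)
m=((H>8)&(H<30)&(S>70)&(V>60)); m[:140]=0;m[206:]=0;m[:,:230]=0;m[:,280:]=0
L=[];
for v in range(146,202):
    u=np.where(m[v])[0]
    if len(u)>10: L.append((v,u.min(),u.max()+1))
L=np.array(L); 
for v in L[::8]: print(v)
E
```

```text
[146 243 262]
[154 243 263]
[162 243 263]
[170 244 263]
[178 244 264]
[186 245 264]
[194 245 264]
```

View pics/e.png

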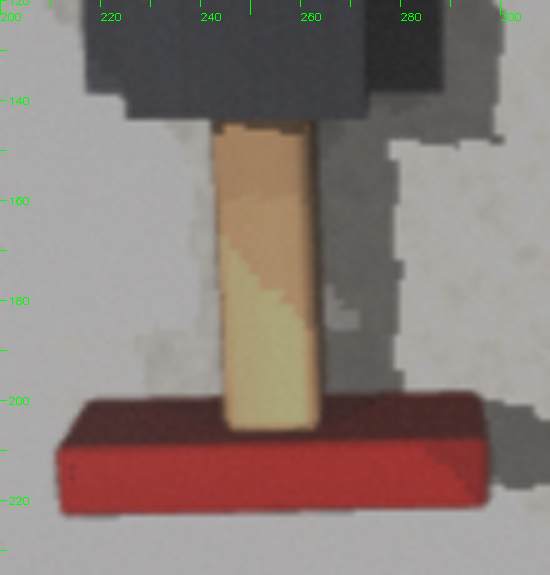

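```bash
python3 - <<'E'
from h import *
c=dict(np.load("d.npz"))
def s(n,pts,z):
    q=np.array([ray(c,p,z)[:2] for p in pts]); print(n,q.round(4).tolist(),end=' ')
    d=q[1]-q[0]; print(np.degrees(np.arctan2(d[1],d[0])).round(2)); return q
a=s("hL",[(242,148),(245,205)],.032); b=s("hR",[(260,148),(262.5,205)],.032); print((a+b)/2)
s("head back",[(212,209.3),(296.5,207.5)],.036)
s("head front",[(213,222.8),(297,221)],.036)
s("holder mouth top",[(225,144),(273,144)],.05)
E
```

```text
hL [[0.5768, 0.3373], [0.5247, 0.3315]] -173.66
hR [[0.5781, 0.3214], [0.5261, 0.3154]] -173.42
[[0.57744631 0.32936928]
 [0.5253826  0.32347436]]
head back [[0.5193, 0.361], [0.5274, 0.2843]] -83.95
head front [[0.5064, 0.3597], [0.5146, 0.2826]] -83.93
holder mouth top [[0.5813, 0.3501], [0.5846, 0.3102]] -85.21
```

Call:
arm_command(
  commands=[
    [[0,0,-0.015,-0.0215,-0.007,0.03,100],[0,0,0,0,0,0.035,100],[0,0,0,0,0,0.035,100],[0,0,0,0,0,0.035,100],[0,0,0,0,0,0.025,100],[0,0,0,0,0,0.018,100],[0,0,0,0,0,0.01,100],[0,0,0,0,0,0,100],[0,0,0,0,0,0,100]],
  ],
)

```text
time: 4.6
ee_pos: [0.553, 0.3259, 0.0186]
eef_rot: [0.741, -0.671, 0.0, -0.001]
ft_force: [0.2, -0.1, 0.3]
width: 0.0868
```

Call:
arm_command(
  commands=[
    [[0,0,0,0,0,0.005,100],[0,0,0,0,0,0,0],[0,0,0,0,0,0,0],[0,0,0,0,0,0,0],[0,0,0,0,0,0,0],[0,0,0,0,0,0,0],[0,0,0,0,0,0,0]],
  ],
  newtons=40,
)

```text
time: 5.48
ee_pos: [0.5524, 0.3255, 0.0125]
eef_rot: [0.741, -0.671, 0.0, 0.0]
ft_force: [0.6, 0.0, 0.4]
width: 0.0351
```

```bash
python3 - <<'E'
from h import *
s=read_state(); print(s["ee_pos"],s["eef_rot"],s["width"],s["torque"],s["joint_positions"])
c=camera("wrist"); cv2.imwrite("pics/f_wrist.png",c["frame"][:,:,::-1])
E
```

```text
[0.55242507 0.32548968 0.01253532] [ 7.41157307e-01 -6.71331396e-01  3.83310102e-05  1.65651703e-05] 0.035070999486778984 [ 0.03619943 -0.01207466  0.00595516] [-0.02251528  0.71423139 -0.79972933  1.58713805  0.56083873  1.0829281
 -2.44178388]
```

View pics/f_wrist.png

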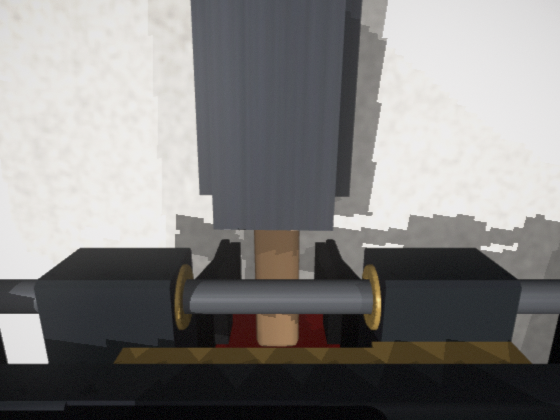

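Call:
arm_command(
  commands=[
    [[0,0,0,0,0,0,0],[0,0,0,0,0,0,0],[0,0,0,0,0,0,0],[0,0,0,0,0,0,0]],
  ],
)

```text
time: 6.02
ee_pos: [0.5524, 0.3255, 0.0125]
eef_rot: [0.741, -0.671, 0.0, 0.0]
ft_force: [1.2, -0.2, -0.9]
width: 0.0179
```

Call:
arm_command(
  commands=[
    [[0,0,0,0,0.004,-0.001,0],[0,0,0,0,0.016,0,0],[0,0,0,0,0.02,0,0],[0,0,0,0,0.02,0,0],[0,0,0,0,0.01,0,0],[0,0,0,0,0,0,0]],
  ],
)

```text
time: 6.78
ee_pos: [0.4826, 0.3185, 0.0137]
eef_rot: [0.741, -0.671, 0.0, 0.0]
ft_force: [0.7, -0.2, -1.2]
width: 0.0176
```

```bash
python3 - <<'E'
from h import *
s=read_state(); print(s["ee_pos"],s["eef_rot"],s["width"],s["joint_positions"])
c=camera("top"); crop(c,140,120,240,240,"g.png",5)
E
```

```text
[0.48256806 0.31851895 0.01365346] [ 7.41338523e-01 -6.71131237e-01  2.34568359e-04  4.59956735e-05] 0.01759945232102086 [ 0.00494792  0.60672823 -0.84128562  1.76167797  0.52514972  1.01357059
 -2.50702648]
```

View pics/g.png

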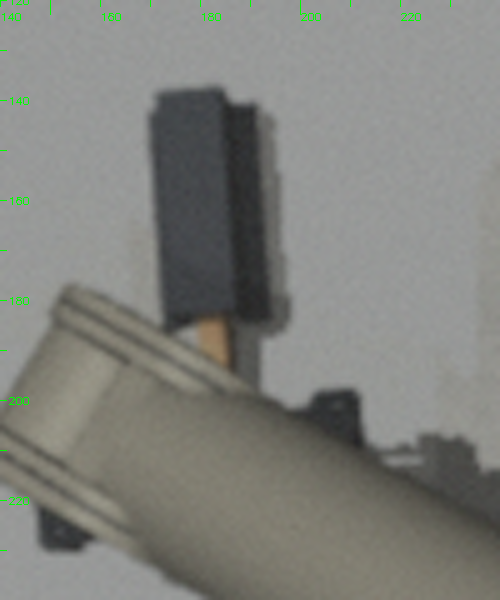

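Call:
arm_command(
  commands=[
    [[0,0,0,0,0.018,0,0],[0,0,-0.01,0.0015,0.018,0,0],[0,0,-0.025,0.0035,0.014,0,0],[0,0,-0.025,0.0035,0.014,0,0],[0,0,-0.025,0.0035,0.014,0,0],[0,0,-0.025,0.0035,0.01,0,0],[0,0,0,0,0,0,0]],
  ],
)

```text
time: 7.7
ee_pos: [0.3974, 0.2917, 0.0136]
eef_rot: [0.777, -0.629, 0.0, 0.0]
ft_force: [-0.4, -0.1, -0.6]
width: 0.0179
```

```bash
python3 - <<'E'
from h import *
s=read_state(); print(s["ee_pos"],s["eef_rot"],s["width"],s["joint_positions"])
c=camera("scene"); crop(c,300,170,440,290,"i.png",5)
c=camera("wrist"); cv2.imwrite("pics/i2.png",c["frame"][:,:,::-1])
E
```

```text
[0.39739698 0.29169198 0.01356404] [ 7.77068822e-01 -6.29415553e-01  2.91490523e-04  1.52356704e-04] 0.01790993257390263 [ 0.08808781  0.46369341 -0.93400354  1.97885444  0.46638648  0.92891164
 -2.44623108]
```

View pics/i.png

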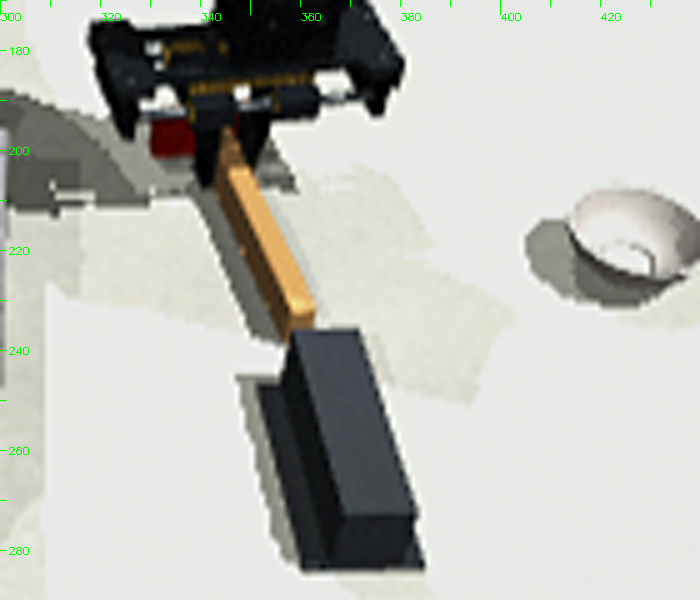

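View pics/i2.png

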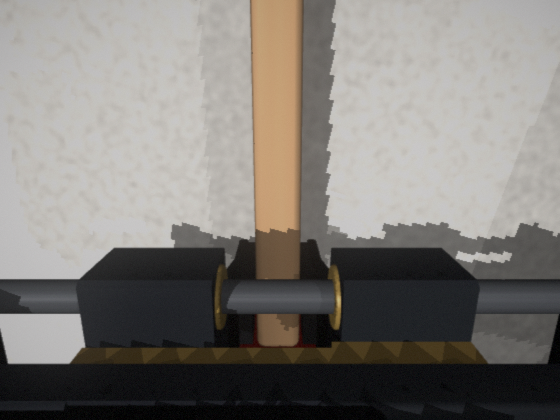

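Call:
arm_command(
  commands=[
    [[0,0,0,0,0,-0.03,0],[0,0,0,0,0,-0.04,0],[0,0,-0.168,0,0,-0.04,0],[0,0,-0.168,0,0,-0.04,0],[0,0,-0.168,0,0,-0.04,0],[0,0,-0.168,0,0,-0.04,0],[0,0,-0.168,0,0,-0.02,0],[0,0,-0.168,0,0,0,0],[0,0,-0.168,0,0,0,0],[0,0,-0.168,0,0,0,0],[0,0,0,0,0,0,0]],
  ],
)

```text
time: 9.18
ee_pos: [0.398, 0.2924, 0.2637]
eef_rot: [1.0, -0.01, -0.0, -0.0]
ft_force: [-0.3, -0.4, -0.3]
width: 0.018
```

Call:
arm_command(
  commands=[
    [[0,0,0,0.0273,0.0397,0,0],[0,0,0,0.0273,0.0397,0,0],[0,0,0,0.0273,0.0397,0,0],[0,0,0,0.0273,0.0397,0,0],[0,0,0,0.0273,0.0397,0,0],[0,0,0,0.0273,0.0397,0,0],[0,0,0,0.0273,0.0397,0,0],[0,0,0,0.0273,0.0397,0,0],[0,0,0,0,0,0,0],[0,0,0,0,0,0,0]],
  ],
)

```text
time: 10.42
ee_pos: [0.6102, -0.0284, 0.2634]
eef_rot: [1.0, -0.01, -0.0, -0.0]
ft_force: [-0.2, 0.9, -1.3]
width: 0.0178
```

```bash
python3 - <<'E'
from h import *
s=read_state(); print(s["ee_pos"],s["eef_rot"],s["width"],s["joint_positions"])
c=camera("scene"); cv2.imwrite("pics/j.png",c["frame"][:,:,::-1])
c=camera("wrist"); cv2.imwrite("pics/j2.png",c["frame"][:,:,::-1])
c=camera("top"); crop(c,235,120,470,235,"j3.png",3)
E
```

```text
[ 0.61020384 -0.02844429  0.2634248 ] [ 9.99948688e-01 -1.01207320e-02 -1.58933159e-04 -4.08866996e-04] 0.017829484630556548 [ 0.7820009   0.52101595 -1.14968816  1.40753207  0.47159404  1.51098433
 -0.36283288]
```

View pics/j.png

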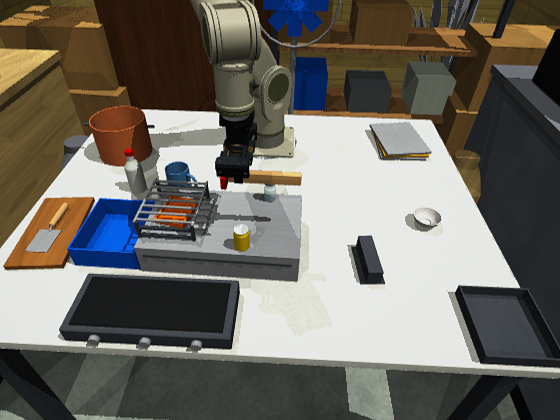

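View pics/j2.png

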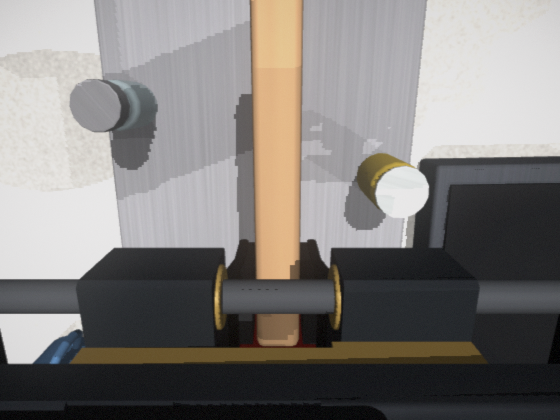

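View pics/j3.png

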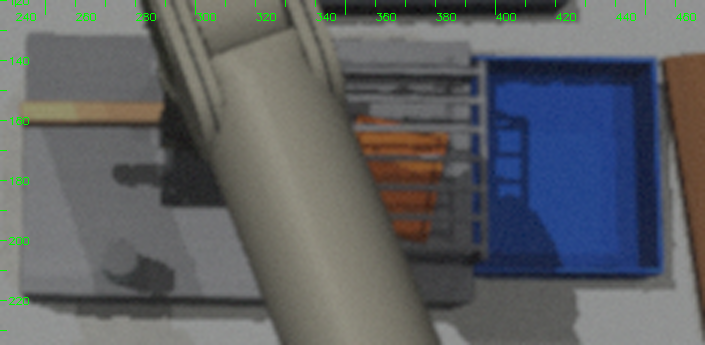

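```bash
python3 - <<'E'
from h import *
c=camera("wrist")
def s(n,pts,z):
    q=np.array([ray(c,p,z)[:2] for p in pts]); print(n,q.round(4).tolist(),end=' ')
    if len(q)>1:
        d=q[1]-q[0]; print(np.degrees(np.arctan2(d[1],d[0])).round(2),end='')
    print(); return q
s("shaker",[(98,105)],.175); s("tin",[(402,190)],.165)
a=s("edge L",[(97,0),(122,245)],.1);b=s("edge R",[(423,0),(405.5,245)],.1); print((a+b)/2)
crop(c,80,0,450,250,"k.png",2)
E
```

```text
shaker [[0.4968, 0.045]] 
tin [[0.6972, -0.0163]] 
edge L [[0.4725, 0.1229], [0.4653, -0.0802]] -92.03
edge R [[0.7245, 0.1185], [0.7264, -0.0846]] -89.45
[[ 0.59846834  0.12069678]
 [ 0.5958382  -0.08238768]]
```

View pics/k.png

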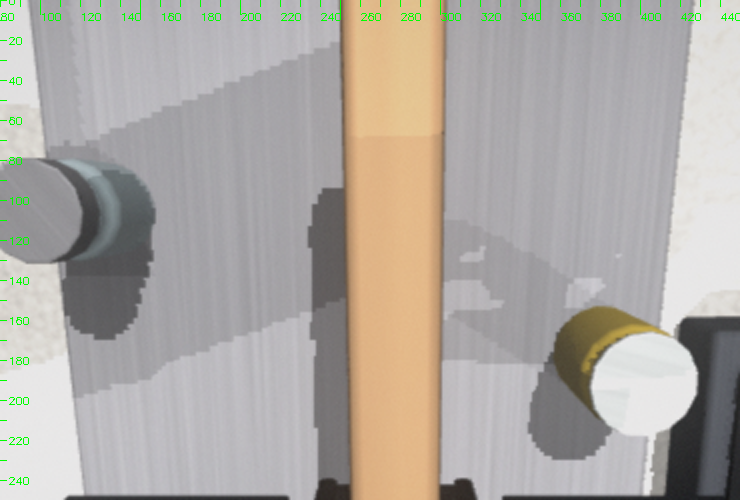

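Call:
arm_command(
  commands=[
    [[0,0,0,0,0,0.03,0],[0,0,0,0,0,0.04,0],[0,0,0,0,0,0.035,0],[0,0,0,0,0,0.025,0],[0,0,0,0,0,0.012,0],[0,0,0,0,0,0.005,0],[0,0,0,0,0,0.002,0],[0,0,0,0,0,0,0],[0,0,0,0,0,0,0]],
  ],
)

```text
time: 11.75
ee_pos: [0.6106, -0.0292, 0.1151]
eef_rot: [1.0, -0.009, 0.0, 0.0]
ft_force: [0.6, 0.0, -0.3]
width: 0.0177
```

Call:
arm_command(
  commands=[
    [[0,0,0,0,0,0.0015,0],[0,0,0,0,0,0,0],[0,0,0,0,0,0,45],[0,0,0,0,0,0,45],[0,0,0,0,0,0,45],[0,0,0,0,0,0,45],[0,0,0,0,0,0,45]],
  ],
)

```text
time: 12.62
ee_pos: [0.6104, -0.0292, 0.1131]
eef_rot: [1.0, -0.009, 0.0, 0.0]
ft_force: [-0.5, 0.8, 0.1]
width: 0.039
```

```bash
python3 - <<'E'
from h import *
s=read_state(); print(s["ee_pos"],s["ft_force"],s["width"])
c=camera("wrist"); cv2.imwrite("pics/l.png",c["frame"][:,:,::-1])
E
```

```text
[ 0.6103542  -0.02920073  0.11307189] [-0.51488392  0.75505006  0.09825514] 0.039049284916037735
```

View pics/l.png

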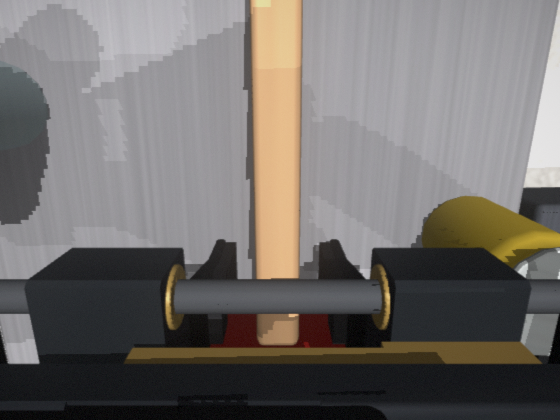

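Call:
arm_command(
  commands=[
    [[0,0,0,0,0,-0.02,45],[0,0,0,0,0,-0.04,45],[0,0,0,0,0,-0.04,45],[0,0,0,0,-0.02,0,45],[0,0,0,0,-0.04,0,45],[0,0,0,0,-0.04,0,45],[0,0,0,0,-0.022,0,45],[0,0,0,0,0,0,45],[0,0,0,0,0,0,45]],
  ],
)

```text
time: 13.8
ee_pos: [0.6126, 0.092, 0.213]
eef_rot: [1.0, -0.009, -0.0, 0.0]
ft_force: [-0.1, -0.2, -0.7]
width: 0.0392
```

```bash
python3 - <<'E'
from h import *
s=read_state(); print(s["ee_pos"],s["eef_rot"],s["width"],s["joint_positions"])
c=camera("scene"); crop(c,60,150,320,290,"m.png",3)
c=camera("wrist"); cv2.imwrite("pics/m2.png",c["frame"][:,:,::-1])
c=camera("top"); crop(c,235,120,470,235,"m3.png",3)
E
```

```text
[0.61257061 0.09202749 0.21297514] [ 9.99956805e-01 -9.28866235e-03 -7.99296912e-05  3.19588047e-04] 0.03921323345346822 [ 0.56804231  0.57109076 -1.12531286  1.45868835  0.5153686   1.43350453
 -0.5827209 ]
```

View pics/m.png

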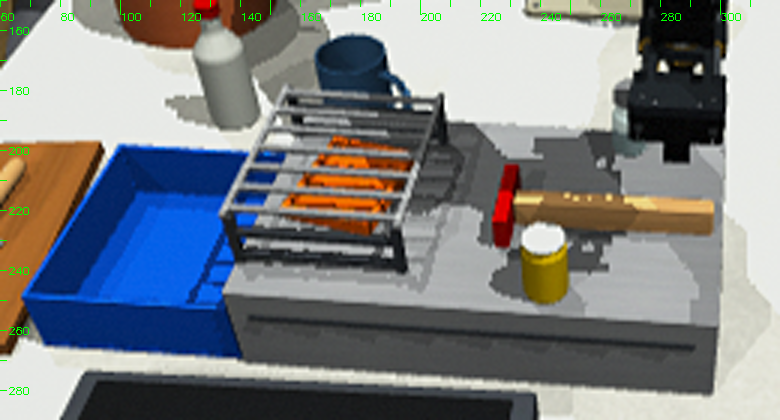

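View pics/m2.png

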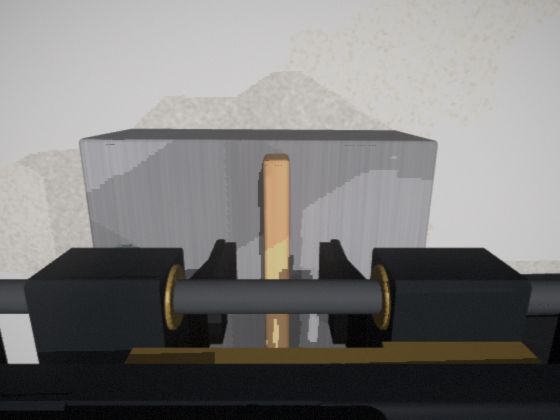

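View pics/m3.png

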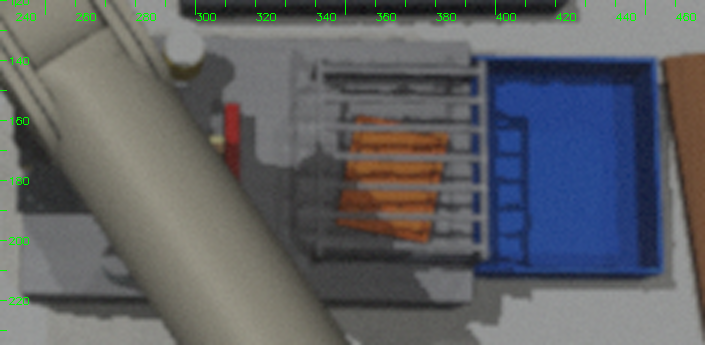

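The pusher lies flat on the counter with its head at scene (229,205). The tray is still in place. Checking tail and head positions.

```bash
python3 - <<'E'
from h import *
w=camera("wrist"); t=camera("top")
crop(w,230,130,330,240,"n.png",5)
print("tail", ray(w,(277,160),.132), "head face top", ray(t,(235+239/3,120+150/3),.136))
print("head corner far", ray(t,(235+239/3,120+104/3),.136))
# expected tray near edge / tcp in top
E
```

```text
tail [0.61259475 0.12854862 0.132     ] head face top [ 0.60475796 -0.07225377  0.136     ]
head corner far [ 0.64971558 -0.07309345  0.136     ]
```

View pics/n.png

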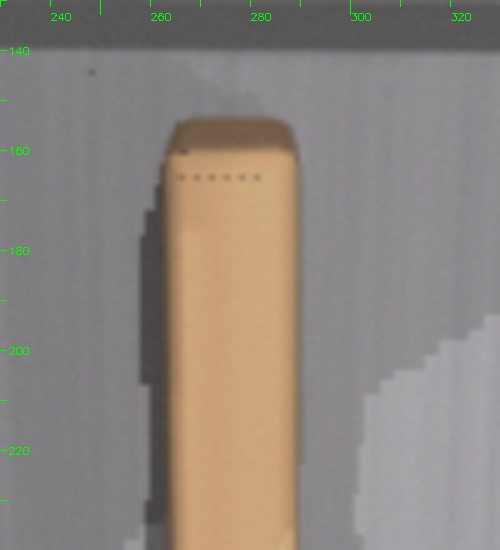

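Call:
arm_command(
  commands=[
    [[0,0,0,0,-0.006,0.02,45],[0,0,0,0,0,0.03,45],[0,0,0,0,0,0.025,45],[0,0,0,0,0,0.015,45],[0,0,0,0,0,0.005,45],[0,0,0,0,0,0,45],[0,0,0,0,0,0,0],[0,0,0,0,0,0,0],[0,0,0,0,0,0,0],[0,0,0,0,0,0,0],[0,0,0,0,0,0,0]],
  ],
  newtons=60,
)

```text
time: 15.42
ee_pos: [0.6128, 0.0988, 0.1184]
eef_rot: [1.0, -0.009, 0.0, 0.0]
ft_force: [-0.4, -1.0, 4.2]
width: 0.0175
```

Call:
arm_command(
  commands=[
    [[0,0,0,0,0,-0.004,0],[0,0,0,-0.002,0.015,0,0],[0,0,0,-0.002,0.015,0,0],[0,0,0,-0.002,0.015,0,0],[0,0,0,-0.002,0.015,0,0],[0,0,0,-0.004,0.015,0,0],[0,0,0,0,0,0,0],[0,0,0,0,0,0,0]],
  ],
)

```text
time: 16.42
ee_pos: [0.5992, 0.0245, 0.1222]
eef_rot: [1.0, -0.009, 0.0, -0.0]
ft_force: [1.1, 0.5, -0.7]
width: 0.0176
```

```bash
python3 - <<'E'
from h import *
s=read_state(); print(s["ee_pos"],s["eef_rot"],s["width"],s["ft_force"],s["torque"])
c=camera("scene"); crop(c,60,150,320,290,"o.png",3)
c=camera("top"); crop(c,235,120,470,235,"o3.png",3)
E
```

```text
[0.59924179 0.024489   0.12216884] [ 9.99961248e-01 -8.80137134e-03  1.26043621e-04 -1.52935710e-04] 0.017634768434386577 [ 1.12156213  0.48519443 -0.66674703] [ 0.1349778  -0.08972439 -0.03823914]
```

View pics/o.png

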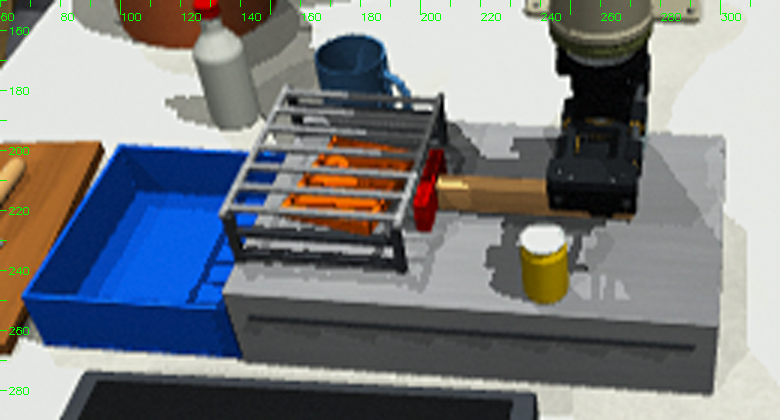

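View pics/o3.png

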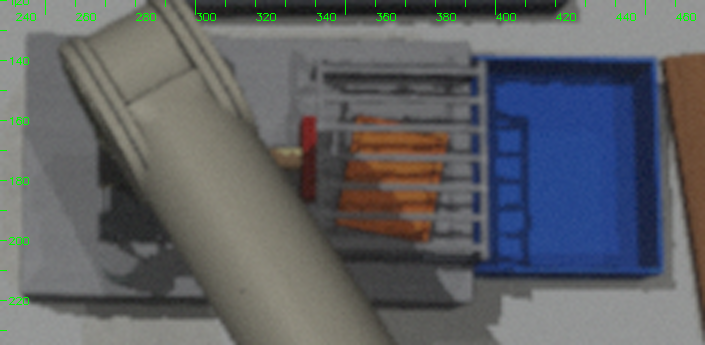

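Call:
arm_command(
  commands=[
    [[0,0,0,-0.001,0.011,0,0],[0,0,0,-0.001,0.011,0,0],[0,0,0,0,0.011,0,0],[0,0,0,0,0.011,0,0],[0,0,0,0,0.011,0,0],[0,0,0,0,0.011,0,0],[0,0,0,0,0.008,0,0],[0,0,0,0,0,0,0]],
  ],
)

```text
time: 17.52
ee_pos: [0.596, -0.051, 0.122]
eef_rot: [1.0, -0.01, -0.0, 0.0]
ft_force: [-0.3, 0.4, -0.6]
width: 0.0177
```

```bash
python3 - <<'E'
from h import *
s=read_state(); print(s["ee_pos"],s["eef_rot"],s["width"],s["ft_force"],s["torque"])
c=camera("scene"); crop(c,60,150,320,290,"p.png",3)
c=camera("top"); crop(c,235,120,470,235,"p3.png",3)
E
```

```text
[ 0.59597525 -0.05104541  0.12196862] [ 9.99953799e-01 -9.60642511e-03 -2.24123080e-05  3.40524988e-04] 0.017664140803183886 [-0.27088662  0.37269516 -0.64979276] [ 0.02595025 -0.10551454 -0.00300582]
```

View pics/p.png

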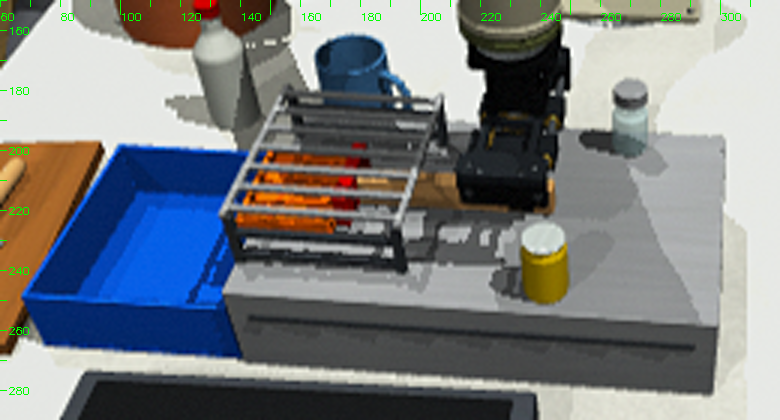

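View pics/p3.png

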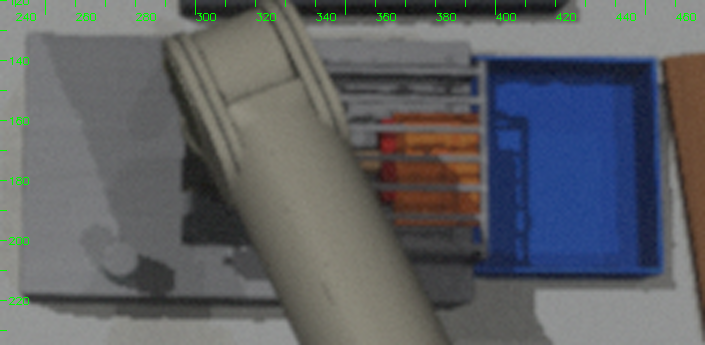

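Call:
arm_command(
  commands=[
    [[0,0,0,0,0.01,0,0],[0,0,0,0,0.011,0,0],[0,0,0,0,0.011,0,0],[0,0,0,0,0.011,0,0],[0,0,0,0,0.011,0,0],[0,0,0,0,0.01,0,0],[0,0,0,0,0,0,0],[0,0,0,0,0,0,0]],
  ],
)

```text
time: 18.62
ee_pos: [0.5947, -0.1138, 0.122]
eef_rot: [1.0, -0.009, -0.0, 0.0]
ft_force: [0.1, 0.4, -1.5]
width: 0.0175
```

```bash
python3 - <<'E'
from h import *
s=read_state(); print(s["ee_pos"],s["eef_rot"],s["width"],s["ft_force"],s["torque"])
c=camera("scene"); crop(c,60,150,320,290,"q.png",3)
c=camera("top"); crop(c,235,120,470,235,"q3.png",3)
E
```

```text
[ 0.59469711 -0.11383228  0.12196544] [ 9.99959936e-01 -8.95089461e-03 -7.84602375e-05  3.66341907e-05] 0.01746949719861473 [ 0.14515947  0.38275308 -1.46311918] [ 0.08775394 -0.07410371 -0.0164305 ]
```

View pics/q.png

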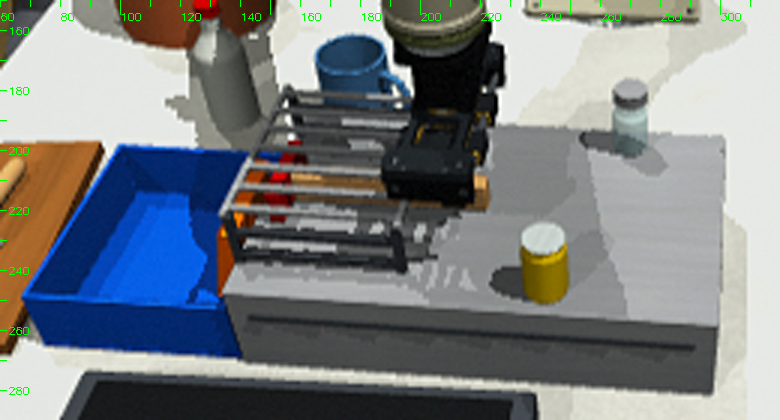

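View pics/q3.png

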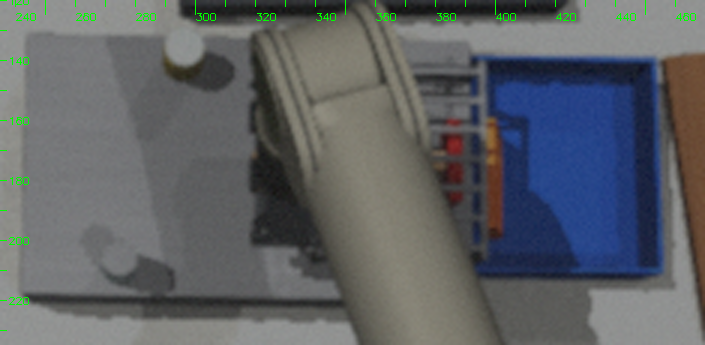

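```bash
python3 - <<'E'
from h import *
c=camera("scene"); crop(c,110,170,180,260,"r.png",7)
t=camera("top"); crop(t,375,125,465,225,"r3.png",6)
E
```

```text
(no output)
```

View pics/r.png

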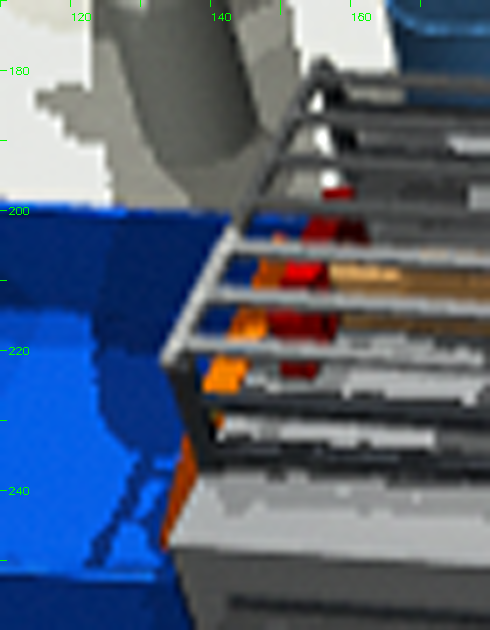

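View pics/r3.png

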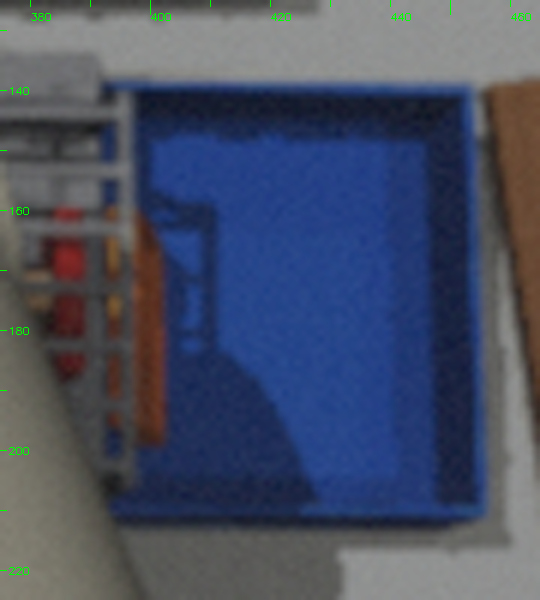

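```bash
python3 - <<'E'
from h import *
s=camera("scene"); t=camera("top")
for n,p in dict(bright_a=(143,221),bright_b=(146,210),dark=(134.5,240),low=(133,248)).items():
    print(n,[ray(s,p,z).round(3).tolist() for z in (.06,.08,.1,.116)])
for n,p in dict(brightL=(392.5,178),bright=(394,185),edge=(396.5,178),dark_out=(402,178),darktop=(398,160),darkbot=(400,199)).items():
    print("top",n,[ray(t,p,z).round(3).tolist() for z in (.06,.08,.1,.116)])
print("edge proj", proj(s,(.595,-.303,.1)),proj(t,(.595,-.303,.1)),proj(t,(.6,-.303,.161)))
E
```

```text
bright_a [[0.577, -0.331, 0.06], [0.597, -0.32, 0.08], [0.618, -0.31, 0.1], [0.635, -0.301, 0.116]]
bright_b [[0.527, -0.337, 0.06], [0.549, -0.326, 0.08], [0.571, -0.315, 0.1], [0.589, -0.306, 0.116]]
dark [[0.656, -0.331, 0.06], [0.675, -0.32, 0.08], [0.693, -0.309, 0.1], [0.708, -0.301, 0.116]]
low [[0.686, -0.325, 0.06], [0.704, -0.315, 0.08], [0.722, -0.304, 0.1], [0.737, -0.295, 0.116]]
top brightL [[0.592, -0.313, 0.06], [0.589, -0.308, 0.08], [0.586, -0.303, 0.1], [0.583, -0.3, 0.116]]
top bright [[0.571, -0.316, 0.06], [0.568, -0.312, 0.08], [0.565, -0.307, 0.1], [0.562, -0.303, 0.116]]
top edge [[0.592, -0.325, 0.06], [0.589, -0.32, 0.08], [0.586, -0.315, 0.1], [0.583, -0.311, 0.116]]
top dark_out [[0.592, -0.341, 0.06], [0.589, -0.336, 0.08], [0.585, -0.331, 0.1], [0.583, -0.327, 0.116]]
top darktop [[0.648, -0.331, 0.06], [0.644, -0.327, 0.08], [0.639, -0.322, 0.1], [0.636, -0.318, 0.116]]
top darkbot [[0.528, -0.333, 0.06], [0.526, -0.328, 0.08], [0.523, -0.323, 0.1], [0.521, -0.319, 0.116]]
edge proj [147.69285103 215.62355543] [392.25739144 174.87793159] [397.01142495 169.35682794]
```

Call:
arm_command(
  commands=[
    [[0,0,0,0,-0.015,0,0],[0,0,0,0.003,-0.025,0,0],[0,0,0,0.003,-0.025,0,0],[0,0,0,0.003,-0.025,0,0],[0,0,0,0.003,-0.025,0,0],[0,0,0,0.002,-0.025,0,0],[0,0,0,0,-0.025,0,0],[0,0,0,0,-0.025,0,0],[0,0,0,0,-0.01,0,0],[0,0,0,0,0,0,0]],
  ],
)

```text
time: 20.18
ee_pos: [0.6122, 0.0867, 0.1221]
eef_rot: [1.0, -0.008, 0.0, -0.0]
ft_force: [-0.4, -0.4, -0.8]
width: 0.0178
```

```bash
python3 - <<'E'
from h import *
s=read_state(); print(s["ee_pos"],s["eef_rot"],s["width"],s["ft_force"])
c=camera("scene"); crop(c,50,150,320,290,"s.png",3);crop(c,80,180,180,280,"s2.png",6)
t=camera("top"); crop(t,375,125,465,225,"s3.png",6)
E
```

```text
[0.6121819  0.08666799 0.12207344] [ 9.99966063e-01 -8.23845220e-03  6.68378357e-06 -6.42743849e-06] 0.01783127917787422 [-0.41938455 -0.41101364 -0.82112096]
```

View pics/s.png

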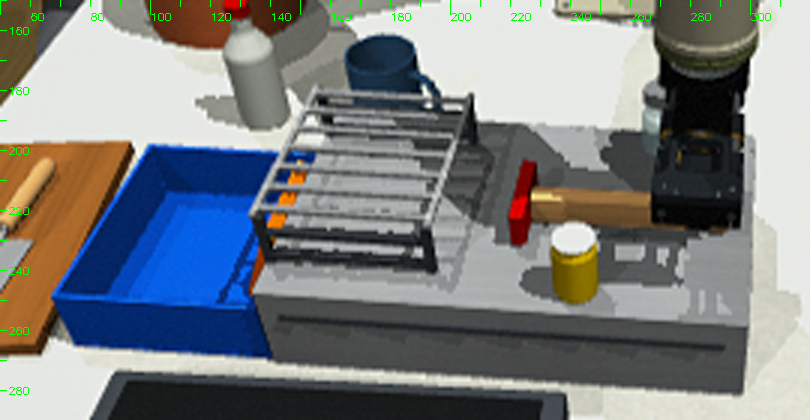

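View pics/s2.png

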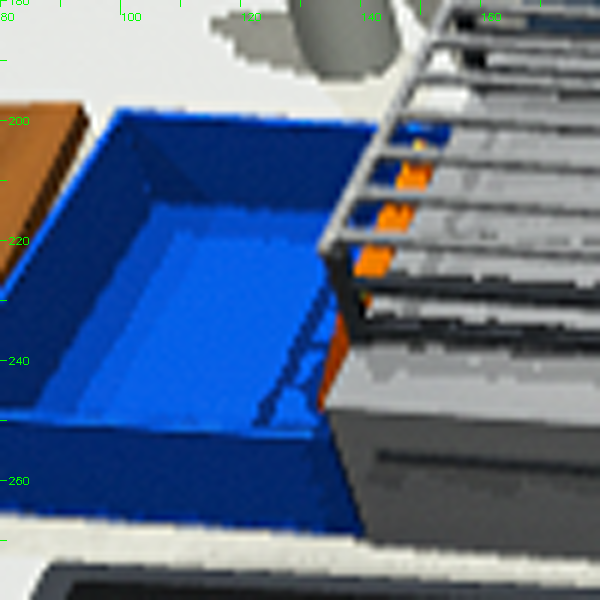

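View pics/s3.png

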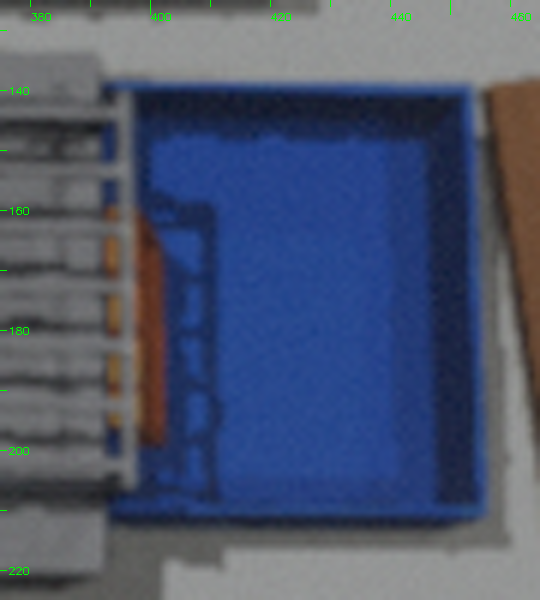

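The tray lies wholly in the tub, leaning with its edge against the counter side, and it hasn't moved since it dropped. Now I set the pusher down.

Call:
arm_command(
  commands=[
    [[0,0,0,0,0,0.002,0],[0,0,0,0,0,0.002,0],[0,0,0,0,0,0,0],[0,0,0,0,0,0,45],[0,0,0,0,0,0,45],[0,0,0,0,0,0,45],[0,0,0,0,0,0,45],[0,0,0,0,0,0,45]],
  ],
)

```text
time: 21.28
ee_pos: [0.6124, 0.0858, 0.118]
eef_rot: [1.0, -0.009, -0.0, 0.0]
ft_force: [-0.4, 0.7, -0.7]
width: 0.0389
```

Call:
arm_command(
  commands=[
    [[0,0,0,0,0,-0.01,45],[0,0,0,0,0,-0.03,45],[0,0,0,0,0,-0.04,45],[0,0,0,0,0,-0.04,45],[0,0,0,0,-0.02,-0.04,45],[0,0,0,-0.01,-0.05,-0.02,45],[0,0,0,-0.01,-0.05,0,45],[0,0,0,-0.01,-0.05,0,45],[0,0,0,-0.01,-0.04,0,45],[0,0,0,0,0,0,45],[0,0,0,0,0,0,45]],
  ],
)

```text
time: 22.65
ee_pos: [0.5765, 0.2961, 0.2985]
eef_rot: [1.0, -0.009, 0.0, 0.0]
ft_force: [-0.2, -0.9, 0.4]
width: 0.0395
```

```bash
python3 - <<'E'
from h import *
s=read_state(); print(s["time"],s["ee_pos"],s["width"],s["ft_force"])
c=camera("scene"); cv2.imwrite("pics/t.png",c["frame"][:,:,::-1]); crop(c,50,150,320,290,"t2.png",3)
t=camera("top"); crop(t,200,110,470,290,"t3.png",3)
E
```

```text
22.65 [0.57646075 0.29607484 0.2984633 ] 0.03950406747970182 [-0.22698808 -0.87484621  0.39182397]
```

View pics/t.png

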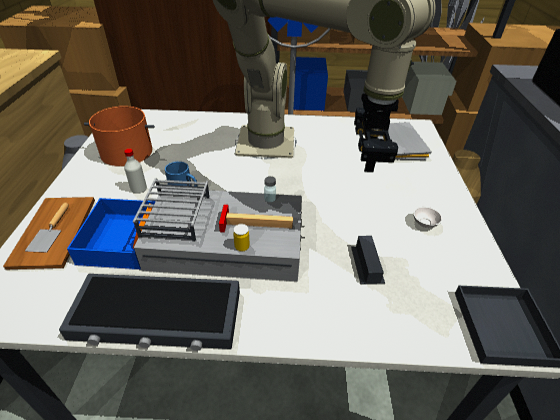

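View pics/t2.png

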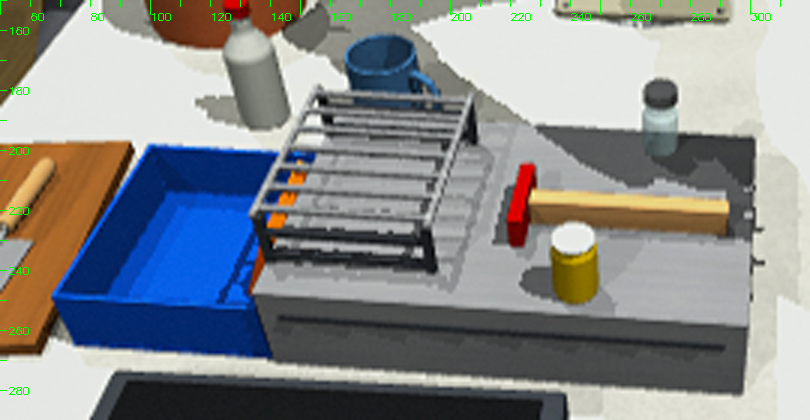

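View pics/t3.png

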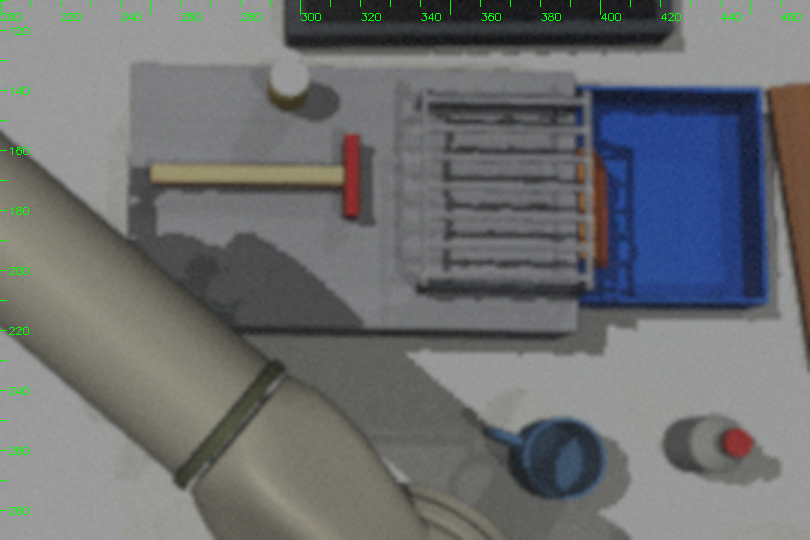

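```bash
python3 - <<'E'
from h import *
print(close_job())
E
```

```text
the job is handed in; nothing more can be done
None
```

The tray is in the tub and the pusher is back on the counter, but the tray came to rest leaning on edge rather than flat. I handed the job in at about 22.7 s.

- **Pusher out and regripped:** I drew the pusher out of its holder and set it down on the open part of the counter. I then took it again about 70 mm behind its middle, in the rear half.
- **Push:** The head squared the tray up under the guard and pushed it off the drop edge. The gripper stayed outside the guard, about 17 cm behind the pusher's face.
- **Final check, pusher:** It lies flat and right way up, with its head about 6 cm clear of the guard mouth. The arm is well away from everything.
- **Final check, other things:** The shaker, tin, mug, sauce bottle and bowl look where they were. The wrist force read under 5 N at the end of every move.
- **Final check, tray:** It stands in the tub with its front edge on or near the floor, tilted roughly 25° and leaning against the counter side. It did not move between the pictures. I judged the tilt from edge pixels, since the guard hides part of it.
- **Measurements that disagreed:** The top and wrist views differed by about 4 mm on the pusher's position and the guard's centre line read about 5 mm off the counter's. Both were within the clearances.

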